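# Shift the red tube mixer from park to run through its zigzag gate

### The arm

A 7-joint arm with a two-finger parallel gripper is mounted at the origin on a cart in front of the work surface, level with it; the furniture and walls round the work are solid. World frame = base frame: x ahead of the robot, y to its left, z up, the work surface at z = 0. Lengths are in m, angles in rad, forces in N, time in s.
With the tool pointing down it reaches from about 0.425 to 0.825 m from the base axis. Payload 3.6 kg.
Tool frame: the origin (TCP) lies on the centre line of the jaws, within the pads' length; the fingertips stand 19 mm ahead of it and the grasp point (between the pads) is the TCP; x points along the fingers, z is the direction in which the jaws open and shut, and the axes are right-handed (so a half turn about x gives the same grasp; the last joint's range is limited). The gripper opens to 85 mm and grips with 20 to 120 N. Pads are 22 mm wide; open, the fingers measure 114 mm over their backs; the gripper's body (76 mm by 85 mm) begins 54 mm behind the grasp point. The pads swing forward as they close: fully open they stand 13 mm farther back than shut.
Start: joints at [-1.329, 0.615, -0.013, 1.423, 0.008, 1.103, -0.04], TCP at [0.172, 0.627, 0.25] pointing down, gripper open.
Joint ranges: [-3.12, 3.12], [-0.3, 2.06], [-1.34, 1.32], [0.26, 2.42], [-1.36, 4.5], [0.01, 1.98], [-2.84, 2.84]. Speed limits (rad/s): [2.79, 2.79, 3.14, 3.14, 3.14, 3.14, 3.14].

### API

Orientations are given as a rotation vector (axis times angle).
In Python, from bench import env, viewer, find_in, trace, place_of gives the robot as it stands.
- The arm moves only by the shell command python3 -m handwheel 'ROWS' [OPENING]. ROWS is JSON, a list of rows, each an object with "linear": the shift along the world's x, y, z in cm, a list of three; "twist": the turn, a rotation vector about the world's x, y, z in rad, a list of three. A call has 1 to 8 rows; each row is the pose to reach, as a shift and turn from the pose commanded when the call began; what a row does not reach only later rows make up. A row lasts 1/12 s, in which the tool goes at most 41.7 mm and 7.16 degrees, less where a joint would pass 70% of its speed; a pose out of reach is approached as far as the arm can. A call with a gripper value outside its range is refused whole. OPENING is the opening, from 0 (shut) to 1 (fully open), set as the call begins (- or left out, the last holds). The fingers move at their own pace and stop on an object; the grip force is fixed at half the most. Time passes only in rows, so rows that repeat a pose let the fingers close. It gives the time, the measured TCP pose, the force and the opening at its end, in the units of the state.
- env.get_state(): the state, without advancing time (a new reading comes with each control period).
- viewer.capture(name): name is "side" or "top"; returns the picture (400x640x3 uint8, blue, green, red); there is no depth.
- viewer.get_calibration(name): a dict with "vfov" (degrees; the focal length in pixels is half the picture's height over the tangent of half this angle, whatever the lens; pixels are square), "cx", "cy" (the principal point, pixels), "T" (4x4, takes a point from camera to world coordinates). Camera axes: x right, y down, z forward; pixel columns grow to the right and rows downward; lengths in m; the calibration is good to about 2 mm. A picture is of the moment at which its call begins. get_calibration takes no time and is no camera call.
- env.sign_off(): hands the job in, once; it reports no verdict.
Trained networks look in the newest picture that a camera, given by its name, has taken for a name from the list of things; names that differ only in an ending like _2 or _b are one class to them, and where a whole thing is asked for, a point or a joint stands for the part that bears it (a point fixed in the world has none). Each returns a list of dicts, best first, with "conf" (0 to 1); they miss things now and then, are a little off and sometimes report something else, mostly with a low value. They report only what shows in the picture. A call takes as long as a camera call.
- find_in(camera, label): "uv" ([column, row] in pixels, amid what is visible of it).
- trace(camera, label): "pixels" (400x640 bool, what is visible of it) and "uv" ([column, row] in pixels, amid what is visible of it).
- place_of(camera, label): "uv" ([column, row] in pixels: a listed point, or the origin of a listed thing).
The state is a dict: "time_s": time; "joints": joint angles; "joint_vel": joint speeds; "joint_efforts": joint torques, N m; "ee_pos": TCP position; "eef_rot": TCP orientation; "force": force on the tool from outside, world axes, zero at the start; "moment": the same for the moment, N m; "width": opening from 0.0 (shut) to 1.0 (fully open).
Only numpy, scipy, OpenCV 4.12 (cv2) and the standard library are available. Lean on these libraries where they do the work, as an engineer would, in place of code of your own. Each camera call takes 0.05 s, during which the arm holds its last target.

### The job

Two tube roller mixers stand on the bench. Take the lever with the red ball knob through its zigzag gate, from the white-dot end near the robot to the far end with the green dot, and leave it there, let go. Leave the lever with the blue knob where it is.

Things in the scene. Friction and masses are not known exactly. Their poses are not given: they have to be found in the camera images.
- red_mixer: White tube roller mixer with the red-knobbed gate lever, fixed, 259x140 mm; rollers with a lying tube at its rear, 95 mm high. Origin: bench height, under the gate's centre; x away from the robot, y left, z up; turned up to 0.3 rad. Gate plate top at 84.5 mm. Knob centre's path here (x, y, z mm): white dot (-38, 31, 132), corner (0, 32, 138), corner (0, -32, 138), green dot (38, -31, 132).
- red_knob (a point): Centre of the red ball knob, 32 mm in diameter, on a 10 mm stem that tilts about a pivot 130 mm below it; starts at the white-dot end, near and left in its gate. Nothing stands within 35 mm of it. The slot's three legs lead it away from the robot, right, away again, with about 7 mm of play at the knob all round. It moves with 1 to 3 N and stays where it is left.
- red_green_end (a point): Where the red knob's centre shall finally be: its place when the lever stands at the green-dot end of its gate, 38 mm ahead (x) and 31 mm right (-y) of the gate's centre in the red mixer's frame, 132 mm above the bench.
- blue_knob (a point): Centre of the blue ball knob, 32 mm in diameter, on the lever of the other mixer, which is built the same: not to be moved.

How it is judged:
On the way:
1. the red lever goes through the middle of the crosswise leg of its gate (y of red_knob in the frame of red_mixer between -0.015 and 0.015 m and x of red_knob in the frame of red_mixer between -0.02 and 0.02 m).
At the end, for the whole second after the job is handed in: The red knob rests, released, within 18 mm (seen from above) of its place at the green-dot end of its gate, and the blue knob is within 15 mm of where it started (horizontal distance between red_knob and red_green_end below 0.018 m and distance of blue_knob from where it was at the start of the episode below 0.015 m); the robot touches nothing.
It fails at once if the lever with the blue knob is moved by more than 15 mm (distance of blue_knob from where it was at the start of the episode above 0.015 m).
It also fails if it takes over 32 s, if anything falls off the work surface, if the arm or the gripper's body presses on something with over 40 N, if the wrist force passes 120 N, or if a joint passes its speed limit or range.

## Working session

There is one attempt and no reset: what is moved stays moved. The work goes in short steps, Python scripts to look and compute and a shell command to move; the robot and the scene stay as the last step left them, time stands still between calls to the robot, and variables do not carry over. Pictures are saved under pics/ and viewed, and the job is handed in when it is done.

```bash
mkdir -p pics; ls; cat > h.py <<'E'
import numpy as np,cv2
from bench import env,viewer,find_in,trace,place_of
def ray(cam,uv):
    c=viewer.get_calibration(cam);T=np.array(c["T"]);f=200/np.tan(np.radians(c["vfov"])/2)
    d=np.array([(uv[0]-c["cx"])/f,(uv[1]-c["cy"])/f,1.0]);return T[:3,3],T[:3,:3]@d
def atz(cam,uv,z):
    o,d=ray(cam,uv);return o+d*(z-o[2])/d[2]
def tri(uv1,uv2):
    o1,d1=ray("top",uv1);o2,d2=ray("side",uv2)
    s,_,_,_=np.linalg.lstsq(np.c_[d1,-d2],o2-o1,rcond=None)
    a=o1+s[0]*d1;b=o2+s[1]*d2;return (a+b)/2,np.linalg.norm(a-b)
E
python3 - <<'E'
from h import *
np.set_printoptions(precision=4,suppress=True)
s=env.get_state();print(s)
for c in("top","side"):
    cal=viewer.get_calibration(c);print(c,cal)
    im=viewer.capture(c);cv2.imwrite(f"pics/{c}0.png",im)
    for l in("red_knob","blue_knob","red_mixer","red_green_end"):
        print(c,l,[(np.round(r["uv"],1),round(r["conf"],2)) for r in place_of(c,l)])
E
```

```text
pics
{'time_s': 0.0, 'joints': array([-1.3295,  0.6159, -0.0126,  1.4249,  0.0081,  1.1034, -0.0404]), 'joint_vel': array([-0.0004,  0.002 , -0.0001, -0.0015,  0.0019, -0.0011,  0.0007]), 'joint_efforts': array([ -0.    , -46.9221,   0.259 , -17.103 ,   0.0099,   0.0095,
         0.    ]), 'ee_pos': array([0.1718, 0.6261, 0.2491]), 'eef_rot': array([-1.0114,  1.3262,  1.0087]), 'force': array([ 0.026 ,  0.2344, -0.0425]), 'moment': array([ 0.0143, -0.0093, -0.0206]), 'width': 0.9998064494267219}
top {'vfov': 53.41104132210704, 'cx': 318.60902461203176, 'cy': 198.17084859103463, 'T': array([[ 0.0001, -0.9931,  0.117 ,  0.4341],
       [-0.9998,  0.0025,  0.0221,  0.0696],
       [-0.0223, -0.117 , -0.9929,  0.9519],
       [ 0.    ,  0.    ,  0.    ,  1.    ]])}
top red_knob [(array([238.9, 238.3]), 0.81)]
top blue_knob [(array([379.1, 214.7]), 0.44)]
top red_mixer [(array([256.4, 222.3]), 0.95)]
top red_green_end [(array([258.4, 200.4]), 0.67)]
side {'vfov': 42.05787368963064, 'cx': 322.49407502313505, 'cy': 201.4850853985684, 'T': array([[ 0.9844, -0.1178,  0.1304,  0.3902],
       [-0.1755, -0.6192,  0.7653, -0.736 ],
       [-0.0094, -0.7763, -0.6303,  0.7848],
       [ 0.    ,  0.    ,  0.    ,  1.    ]])}
side red_knob [(array([294.4, 198.8]), 0.66), (array([271.1, 149.5]), 0.58)]
side blue_knob [(array([318. , 231.3]), 0.81)]
side red_mixer [(array([295., 199.]), 0.68)]
side red_green_end [(array([311.3, 157.1]), 0.72)]
```

View pics/top0.png

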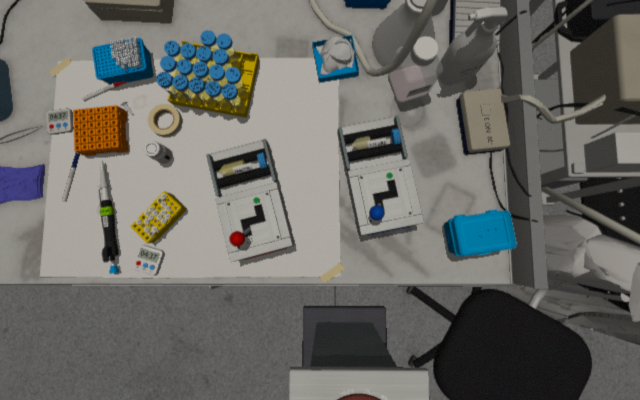

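View pics/side0.png

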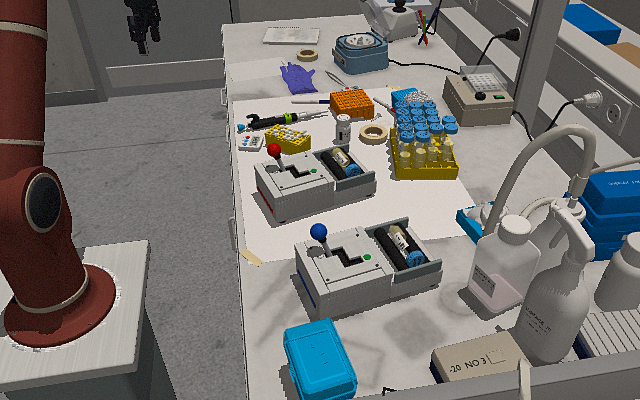

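```bash
python3 - <<'E'
from h import *
np.set_printoptions(precision=4,suppress=True)
print(tri((238.9,238.3),(271.1,149.5)),tri((258.4,200.4),(311.3,157.1)),tri((256.4,222.3),(295,199)))
print(tri((379.1,214.7),(318,231.3)))
print(atz("top",(238.9,238.3),.132),atz("top",(258.4,200.4),.132),atz("side",(271.1,149.5),.132),atz("side",(311.3,157.1),.132),atz("top",(379.1,214.7),.132),atz("side",(318,231.3),.132))
print(atz("top",(256.4,222.3),0),atz("side",(295,199),0))
E
```

```text
(array([0.4452, 0.2506, 0.1402]), np.float64(0.004999105947236265)) (array([0.527 , 0.213 , 0.1338]), np.float64(0.0017407902628892833)) (array([ 0.4889,  0.2406, -0.0015]), np.float64(0.0009831781819751))
(array([ 0.498 , -0.036 ,  0.1391]), np.float64(0.0047917426166401884))
[0.4478 0.2523 0.132 ] [0.5264 0.2134 0.132 ] [0.4434 0.2632 0.132 ] [0.5283 0.2157 0.132 ] [ 0.4961 -0.0367  0.132 ] [ 0.5016 -0.0283  0.132 ]
[0.4883 0.2404 0.    ] [0.4892 0.2387 0.    ]
```

The top view shows the red knob near (237,239) and its green dot at (257,200). The blue knob is at (376,213). The side view shows the red knob at about (274,149). I'll refine these by colour, along with the yaw.

```bash
python3 - <<'E'
from h import *
np.set_printoptions(precision=4,suppress=True)
P={}
for c in("top","side"):
    im=cv2.imread(f"pics/{c}0.png");h=cv2.cvtColor(im,cv2.COLOR_BGR2HSV)
    for n,m in (("red",((h[...,0]<8)|(h[...,0]>172))&(h[...,1]>170)&(h[...,2]>70)),("green",(h[...,0]>45)&(h[...,0]<80)&(h[...,1]>120))):
        k,_,st,ce=cv2.connectedComponentsWithStats(m.astype(np.uint8))
        for i in range(1,k):
            if st[i,4]>8 and 200<ce[i][0]<420 and 120<ce[i][1]<270: print(c,n,st[i],ce[i])
    x,y=((190,130) if c=="top" else (240,130));cv2.imwrite(f"pics/{c}z.png",cv2.resize(im[y:y+140,x:x+150],None,fx=4,fy=4,interpolation=cv2.INTER_CUBIC))
t=trace("top","red_mixer")[0]["pixels"].astype(np.uint8)
cs=max(cv2.findContours(t,0,2)[0],key=cv2.contourArea)
print(cv2.minAreaRect(cs),cv2.boxPoints(cv2.minAreaRect(cs)))
E
```

```text
top red [230 232  14  14 155] [236.7677 238.4   ]
top green [387 173   5   5  21] [389. 175.]
top green [254 198   5   5  21] [256. 200.]
side red [267 143  14  14 134] [273.7761 149.0149]
side red [263 196   8  12  13] [266.5385 201.6923]
side green [311 169   6   4  16] [313.3125 170.1875]
side green [364 254   7   6  32] [366.8125 256.5   ]
((249.44056701660156, 200.873046875), (112.73374938964844, 66.92192077636719), 76.21839904785156) [[203.5151 154.1001]
 [268.5104 138.1578]
 [295.366  247.646 ]
 [230.3707 263.5883]]
```

View pics/topz.png

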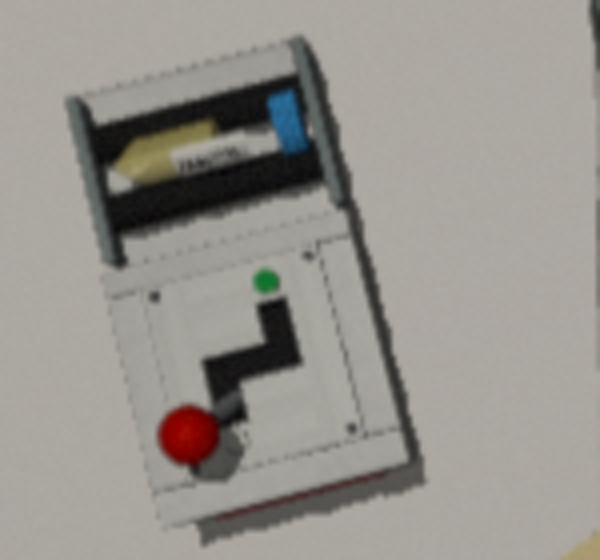

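View pics/sidez.png

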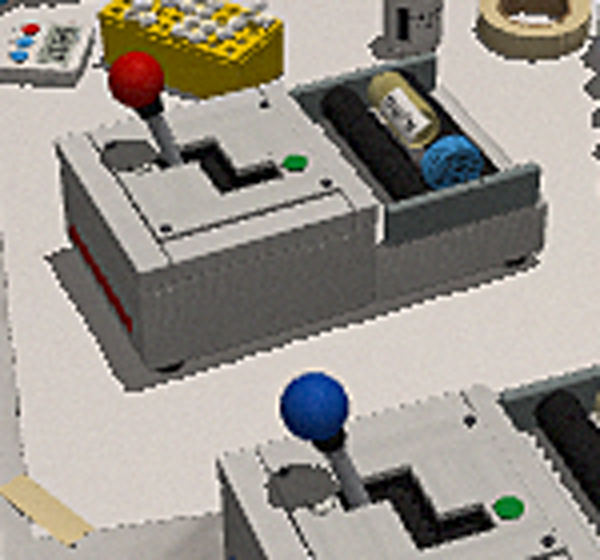

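```bash
python3 - <<'E'
from h import *
np.set_printoptions(precision=4,suppress=True)
k,e=tri((236.8,238.4),(273.8,149.0));print("knob",k,e)
g,e=tri((256,200),(313.3,170.2));print("green dot",g,e)
f=lambda x,y:atz("top",(190+x/4-.4,130+y/4-.4),.0845)
a,b,c=f(153,296),f(308,255),f(351,428)
print(a,b,c,"centre",(a+c)/2, "yaw",np.arctan2(*(b-c)[[1,0]]),np.arctan2(*(a-b)[[1,0]])-np.pi/2)
# body edges, left (105,275)-(163,525), front (163,525)-(412,460)
p,q,r=f(105,275),f(163,525),f(412,460);print(np.arctan2(*(p-q)[[1,0]]),np.arctan2(*(q-r)[[1,0]])-np.pi/2,np.linalg.norm(q-r),(q+r)/2)
for yaw in(.2,.22,.25):
    R=np.array([[np.cos(yaw),-np.sin(yaw)],[np.sin(yaw),np.cos(yaw)]])
    print(yaw,"origin from knob",k[:2]-R@[-.038,.031],"from origin net",[ (np.array([.4889,.2396])+R@v) for v in([-.038,.031],[0,.032],[0,-.032],[.038,-.031])])
E
```

```text
knob [0.4483 0.2553 0.1378] 0.0015637838254510706
green dot [0.5329 0.2264 0.0879] 0.0014170953725434145
[0.5248 0.2892 0.0845] [0.5473 0.2038 0.0845] [0.4523 0.1788 0.0845] centre [0.4885 0.234  0.0845] yaw 0.25679460660690945 0.25831896023601275
0.25644908867403093 0.25388665983266745 0.1393867025957902 [0.4175 0.2129 0.0845]
0.2 origin from knob [0.4917 0.2325] from origin net [array([0.4455, 0.2624]), array([0.4825, 0.271 ]), array([0.4953, 0.2082]), array([0.5323, 0.2168])]
0.22 origin from knob [0.4922 0.2333] from origin net [array([0.4451, 0.2616]), array([0.4819, 0.2708]), array([0.4959, 0.2084]), array([0.5327, 0.2176])]
0.25 origin from knob [0.4928 0.2347] from origin net [array([0.4444, 0.2602]), array([0.481 , 0.2706]), array([0.4968, 0.2086]), array([0.5334, 0.219 ])]
```

```bash
python3 - <<'E'
from h import *
from scipy.spatial.transform import Rotation as R
s=env.get_state();print(R.from_rotvec(s["eef_rot"]).as_matrix().round(3),s["time_s"])
E
```

```text
[[-0.    -0.964  0.265]
 [-0.     0.265  0.964]
 [-1.     0.    -0.   ]] 0.55
```

```bash
python3 -m handwheel '[{"linear":[3,-4,0],"twist":[0,0,0.06]},{"linear":[6,-8,0],"twist":[0,0,0.12]},{"linear":[9,-12,0],"twist":[0,0,0.18]},{"linear":[12,-16,0],"twist":[0,0,0.24]},{"linear":[15,-20,0],"twist":[0,0,0.3]},{"linear":[18,-24,0],"twist":[0,0,0.36]},{"linear":[21,-28,0],"twist":[0,0,0.43]},{"linear":[24,-32,0],"twist":[0,0,0.5]}]' 1
python3 -m handwheel '[{"linear":[2,-3,0],"twist":[0,0,0]},{"linear":[3.6,-5.1,0],"twist":[0,0,0]},{"linear":[3.6,-5.1,0],"twist":[0,0,0]},{"linear":[3.6,-5.1,0],"twist":[0,0,0]}]'
```

```text
time_s: 1.22
ee_pos: [0.373, 0.3585, 0.2507]
eef_rot: [-1.381, 1.087, 1.38]
force: [0.9, 0.0, 0.5]
width: 0.998
time_s: 1.55
ee_pos: [0.4093, 0.3075, 0.2505]
eef_rot: [-1.375, 1.093, 1.374]
force: [0.6, 0.2, -0.3]
width: 1.002
```

```bash
python3 -m handwheel '[{"linear":[2,-2.6,0],"twist":[0,0,0]},{"linear":[3.8,-5.2,0],"twist":[0,0,0]},{"linear":[3.8,-5.2,0],"twist":[0,0,0]},{"linear":[3.8,-5.2,0],"twist":[0,0,0]}]'
python3 - <<'E'
from h import *
for c in("top","side"):cv2.imwrite(f"pics/{c}1.png",viewer.capture(c))
print(env.get_state()["ee_pos"])
E
```

```text
time_s: 1.88
ee_pos: [0.4463, 0.2569, 0.2503]
eef_rot: [-1.377, 1.091, 1.377]
force: [-1.0, 1.4, -0.5]
width: 1.003
[0.44484474 0.25916713 0.25035289]
```

View pics/side1.png

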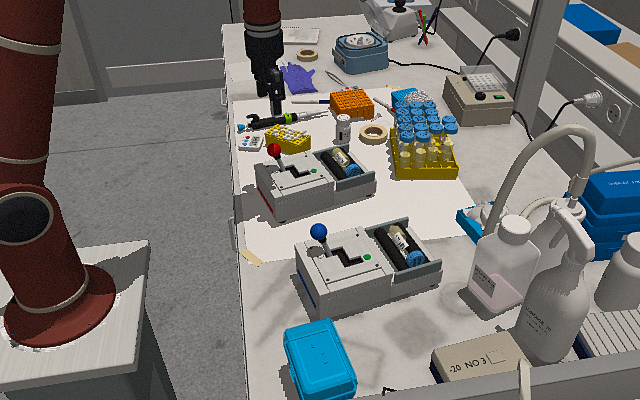

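The gripper hangs above the red knob (274,150) with nothing else near it. Next I go down and close.

```bash
python3 -m handwheel '[{"linear":[0.1,-0.2,-3],"twist":[0,0,0]},{"linear":[0.1,-0.2,-6],"twist":[0,0,0]},{"linear":[0.1,-0.2,-9],"twist":[0,0,0]},{"linear":[0.1,-0.2,-11.6],"twist":[0,0,0]},{"linear":[0.1,-0.2,-11.6],"twist":[0,0,0]},{"linear":[0.1,-0.2,-11.6],"twist":[0,0,0]}]'
python3 - <<'E'
from h import *
for c in("top","side"):
    im=viewer.capture(c);x,y=((170,150) if c=="top" else (200,60));cv2.imwrite(f"pics/{c}2.png",cv2.resize(im[y:y+150,x:x+150],None,fx=4,fy=4))
s=env.get_state();print(s["ee_pos"],s["force"])
E
```

```text
time_s: 2.48
ee_pos: [0.4454, 0.2566, 0.1337]
eef_rot: [-1.379, 1.091, 1.383]
force: [1.1, -0.1, 0.9]
width: 0.999
[0.44740768 0.25692399 0.13577393] [0.97924118 0.21498486 0.03459534]
```

View pics/side2.png

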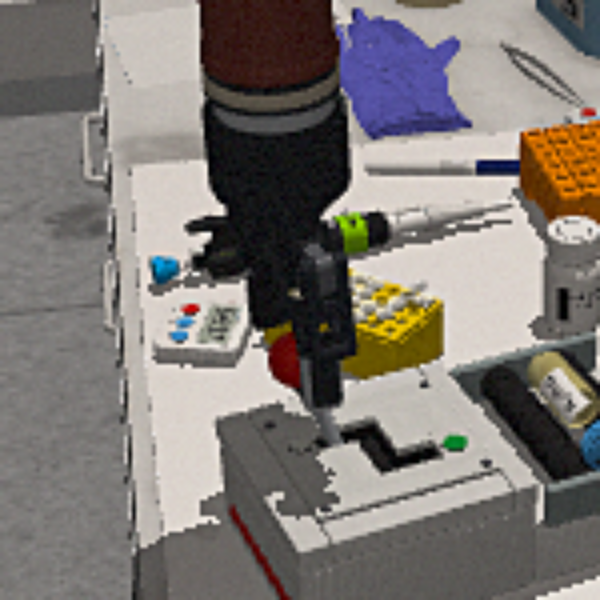

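View pics/top2.png

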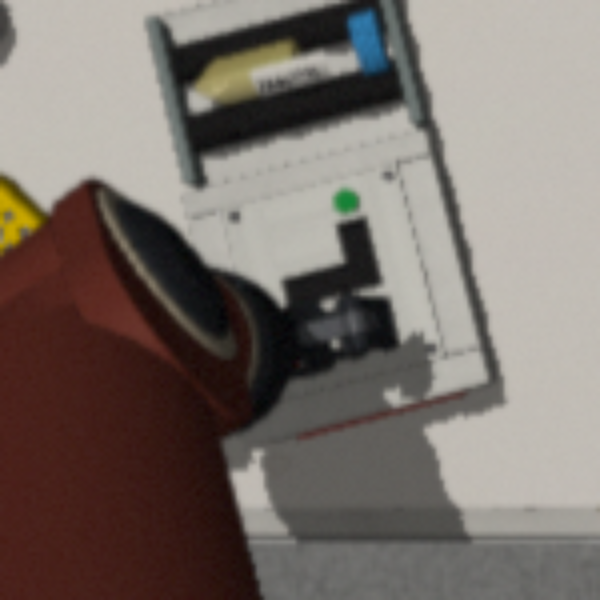

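The red knob sits between the jaws, partly hidden by the near finger. Closing now.

```bash
python3 -m handwheel '[{"linear":[0,0,0],"twist":[0,0,0]},{"linear":[0,0,0],"twist":[0,0,0]},{"linear":[0,0,0],"twist":[0,0,0]},{"linear":[0,0,0],"twist":[0,0,0]},{"linear":[0,0,0],"twist":[0,0,0]},{"linear":[0,0,0],"twist":[0,0,0]},{"linear":[0,0,0],"twist":[0,0,0]},{"linear":[0,0,0],"twist":[0,0,0]}]' 0.1
python3 -c "
from h import *
s=env.get_state();print(s['ee_pos'],s['force'],s['width'])"
```

```text
time_s: 3.25
ee_pos: [0.4471, 0.2556, 0.1351]
eef_rot: [-1.378, 1.089, 1.378]
force: [-1.1, -0.1, 6.4]
width: 0.34
[0.44710817 0.25558796 0.13512117] [-1.08135007 -0.05334571  6.36936118] 0.33961487024639014
```

Held (opening 0.34, about 29–32 mm). First leg, in slow steps.

```bash
python3 -m handwheel '[{"linear":[0.6,0.17,0.1],"twist":[0,0,0]},{"linear":[1.2,0.34,0.25],"twist":[0,0,0]},{"linear":[1.8,0.5,0.4],"twist":[0,0,0]},{"linear":[2.4,0.7,0.5],"twist":[0,0,0]},{"linear":[3.0,0.85,0.6],"twist":[0,0,0]},{"linear":[3.6,1.0,0.6],"twist":[0,0,0]},{"linear":[3.6,1.0,0.6],"twist":[0,0,0]}]'
python3 - <<'E'
from h import *
for c in("top","side"):
    im=viewer.capture(c);x,y=((170,150) if c=="top" else (230,80));cv2.imwrite(f"pics/{c}3.png",cv2.resize(im[y:y+150,x:x+150],None,fx=4,fy=4))
s=env.get_state();print(s["ee_pos"],s["force"],s["width"])
E
```

```text
time_s: 3.83
ee_pos: [0.484, 0.2651, 0.1395]
eef_rot: [-1.377, 1.091, 1.377]
force: [-1.2, 0.4, -3.9]
width: 0.346
[0.48354075 0.2649424  0.13957776] [-1.70663472  0.09417412 -4.60118082] 0.34490676049920266
```

View pics/side3.png

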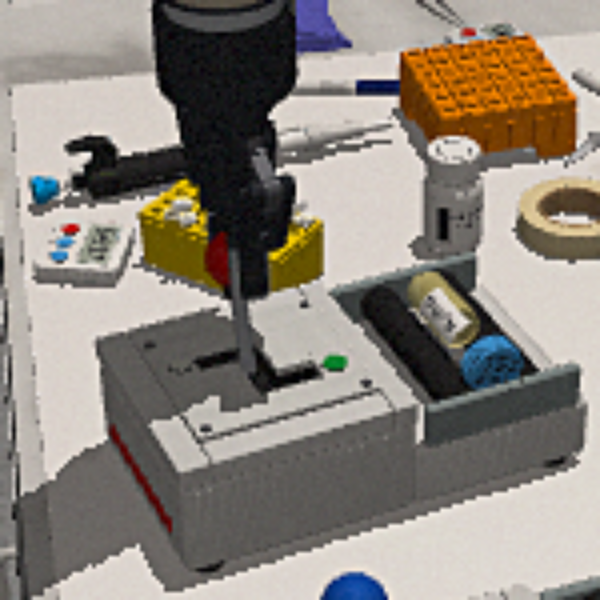

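View pics/top3.png

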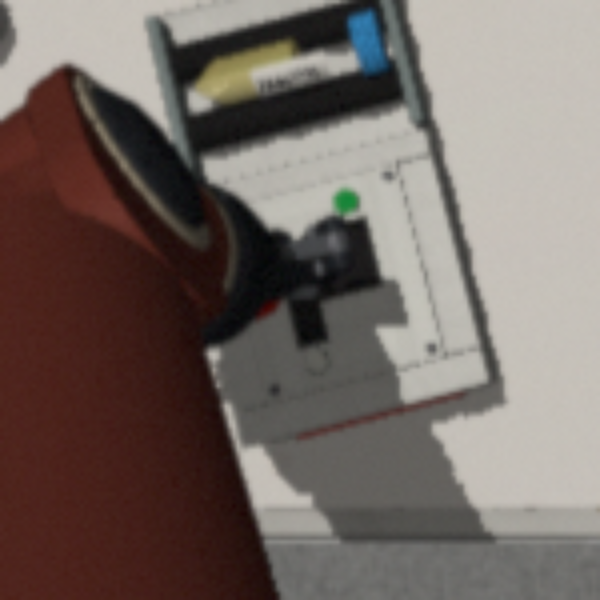

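```bash
python3 - <<'E'
from h import *
print(atz("side",(288,144.3),.138))
im=cv2.imread("pics/side3.png");h=cv2.cvtColor(im,cv2.COLOR_BGR2HSV);m=((h[...,0]<8)|(h[...,0]>172))&(h[...,1]>150)&(h[...,2]>60)
m[330:]=0
ys,xs=np.where(m);print(xs.min()/4+230,xs.max()/4+230,ys.min()/4+80,ys.max()/4+80)
def proj(c,p):
    k=viewer.get_calibration(c);T=np.linalg.inv(np.array(k["T"]));q=T[:3,:3]@p+T[:3,3];f=200/np.tan(np.radians(k["vfov"])/2);return k["cx"]+f*q[0]/q[2],k["cy"]+f*q[1]/q[2],f*.016/q[2]
for p in([.4824,.2655,.138],[.4836,.265,.1395],[.4765,.264,.138]):print(p,proj("side",np.array(p)))
E
```

```text
[0.48299643 0.26817626 0.138     ]
245.75 348.5 87.25 151.0
[0.4824, 0.2655, 0.138] (np.float64(287.88666286987177), np.float64(144.95515303075103), np.float64(7.01729521929729))
[0.4836, 0.265, 0.1395] (np.float64(288.40338074678164), np.float64(144.46189144737818), np.float64(7.024233084673256))
[0.4765, 0.264, 0.138] (np.float64(285.39480444561434), np.float64(145.5770532528534), np.float64(7.028656971808055))
```

The knob is within about 2 mm of the first corner. Next is the crosswise leg.

```bash
python3 -m handwheel '[{"linear":[0.2,-0.8,0.1],"twist":[0,0,0]},{"linear":[0.4,-1.6,0.2],"twist":[0,0,0]},{"linear":[0.6,-2.4,0.3],"twist":[0,0,0]},{"linear":[0.75,-3.2,0.3],"twist":[0,0,0]},{"linear":[0.95,-4.0,0.3],"twist":[0,0,0]},{"linear":[1.15,-4.8,0.2],"twist":[0,0,0]},{"linear":[1.35,-5.5,0.1],"twist":[0,0,0]},{"linear":[1.5,-6.1,0],"twist":[0,0,0]}]'
python3 -m handwheel '[{"linear":[0,0,0],"twist":[0,0,0]}]'
python3 - <<'E'
from h import *
for c in("top","side"):
    im=viewer.capture(c);x,y=((170,150) if c=="top" else (230,80));cv2.imwrite(f"pics/{c}4.png",cv2.resize(im[y:y+150,x:x+150],None,fx=4,fy=4))
s=env.get_state();print(s["ee_pos"],s["force"],s["width"])
E
```

```text
time_s: 4.6
ee_pos: [0.5008, 0.2076, 0.1436]
eef_rot: [-1.378, 1.077, 1.374]
force: [-1.0, 3.8, 6.4]
width: 0.341
time_s: 4.68
ee_pos: [0.5011, 0.2061, 0.1431]
eef_rot: [-1.376, 1.081, 1.372]
force: [-1.2, 3.7, 6.9]
width: 0.345
[0.5011043  0.20625648 0.14315271] [-0.66875211  2.71833957  8.57147605] 0.3399988281467892
```

View pics/side4.png

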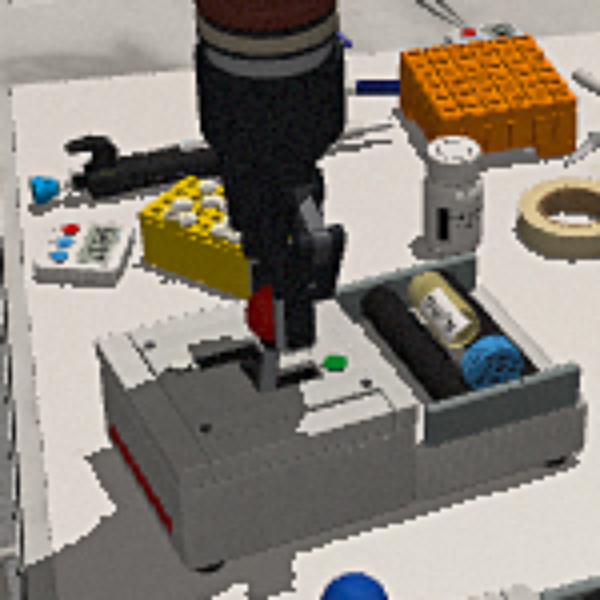

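```bash
python3 - <<'E'
from h import *
def proj(c,p):
    k=viewer.get_calibration(c);T=np.linalg.inv(np.array(k["T"]));q=T[:3,:3]@p+T[:3,3];f=200/np.tan(np.radians(k["vfov"])/2);return np.round([k["cx"]+f*q[0]/q[2],k["cy"]+f*q[1]/q[2],f*.016/q[2]],1)
print(atz("side",(298.5,158.7),.138))
for p in([.4986,.2035,.138],[.501,.2062,.138],[.501,.2062,.143]):print(p,proj("side",np.array(p)))
E
```

```text
[0.49842111 0.20607871 0.138     ]
[0.4986, 0.2035, 0.138] [298.7 159.3   7.3]
[0.501, 0.2062, 0.138] [299.7 158.5   7.3]
[0.501, 0.2062, 0.143] [299.6 156.7   7.3]
```

The knob is at the second corner, within about 3 mm. Last leg.

```bash
python3 -m handwheel '[{"linear":[0.6,0.1,-0.1],"twist":[0,0,0]},{"linear":[1.2,0.2,-0.2],"twist":[0,0,0]},{"linear":[1.8,0.35,-0.3],"twist":[0,0,0]},{"linear":[2.4,0.5,-0.4],"twist":[0,0,0]},{"linear":[3.0,0.65,-0.55],"twist":[0,0,0]},{"linear":[3.5,0.8,-0.7],"twist":[0,0,0]},{"linear":[3.8,0.85,-0.7],"twist":[0,0,0]},{"linear":[3.8,0.85,-0.7],"twist":[0,0,0]}]'
python3 - <<'E'
from h import *
for c in("top","side"):
    im=viewer.capture(c);x,y=((170,150) if c=="top" else (230,80));cv2.imwrite(f"pics/{c}5.png",cv2.resize(im[y:y+150,x:x+150],None,fx=4,fy=4))
s=env.get_state();print(s["ee_pos"],s["force"],s["width"])
E
```

```text
time_s: 5.45
ee_pos: [0.5386, 0.2109, 0.1346]
eef_rot: [-1.379, 1.09, 1.371]
force: [1.7, -1.9, 4.4]
width: 0.336
[0.5385798  0.21086232 0.13459276] [ 1.10087402 -1.68899829  5.7995649 ] 0.33829891869982603
```

View pics/side5.png

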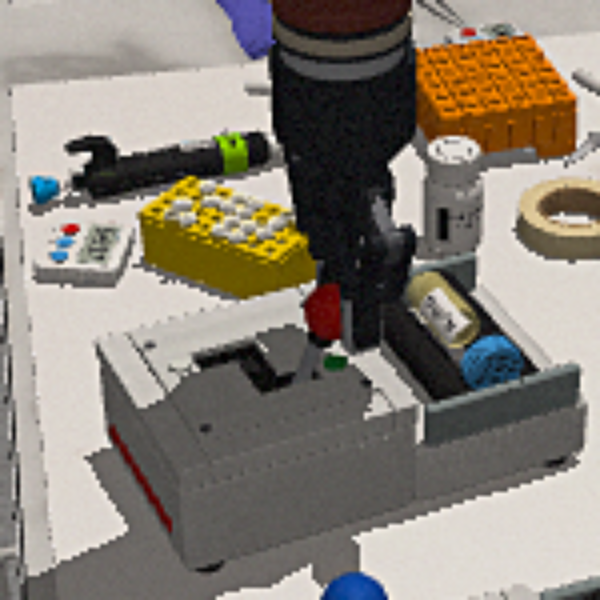

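The knob shows near (313,158), and the stem is beside the green dot. Opening, then lifting.

```bash
python3 -m handwheel '[{"linear":[0,0,0],"twist":[0,0,0]},{"linear":[0,0,0],"twist":[0,0,0]},{"linear":[0,0,0],"twist":[0,0,0]},{"linear":[0,0,0],"twist":[0,0,0]},{"linear":[0,0,0],"twist":[0,0,0]},{"linear":[0,0,0],"twist":[0,0,0]},{"linear":[0,0,0],"twist":[0,0,0]},{"linear":[0,0,0],"twist":[0,0,0]}]' 1
python3 -m handwheel '[{"linear":[0,0,1.5],"twist":[0,0,0]},{"linear":[0,0,4],"twist":[0,0,0]},{"linear":[0,0,7],"twist":[0,0,0]},{"linear":[0,0,10],"twist":[0,0,0]},{"linear":[-2,3,12],"twist":[0,0,0]},{"linear":[-4,6,12],"twist":[0,0,0]},{"linear":[-6,9,12],"twist":[0,0,0]},{"linear":[-8,12,12],"twist":[0,0,0]}]'
python3 -m handwheel '[{"linear":[-3,4,0],"twist":[0,0,0]},{"linear":[-5,7,0],"twist":[0,0,0]},{"linear":[-7,10,0],"twist":[0,0,0]},{"linear":[-7,10,0],"twist":[0,0,0]},{"linear":[-7,10,0],"twist":[0,0,0]}]'
python3 - <<'E'
from h import *
P={}
for c in("top","side"):
    im=viewer.capture(c);cv2.imwrite(f"pics/{c}6.png",im)
    h=cv2.cvtColor(im,cv2.COLOR_BGR2HSV);H,S,V=h[...,0],h[...,1],h[...,2]
    for n,m in(("red",((H<8)|(H>172))&(S>170)&(V>70)),("blue",(H>108)&(H<125)&(S>190)&(V>60))):
        k,_,st,ce=cv2.connectedComponentsWithStats(m.astype(np.uint8))
        for i in range(1,k):
            if 60<st[i,4]<500 and 220<ce[i][0]<400 and 120<ce[i][1]<260: print(c,n,st[i],ce[i]);P[c+n]=ce[i]
    i0=cv2.imread(f"pics/{c}0.png");x=(350,190) if c=="top" else (300,215);print("blue patch diff",np.abs(im[x[1]:x[1]+40,x[0]:x[0]+50].astype(int)-i0[x[1]:x[1]+40,x[0]:x[0]+50]).mean())
print(P.keys())
for n in("red","blue"):
    if "top"+n in P and "side"+n in P:
        q=tri(P["top"+n],P["side"+n]);print(n,q)
        if n=="red":print("err mm",(q[0][:2]-[.535,.2141])*1000)
s=env.get_state();print(s["time_s"],s["ee_pos"],s["force"],s["width"])
E
```

```text
time_s: 6.22
ee_pos: [0.5359, 0.2127, 0.1332]
eef_rot: [-1.378, 1.09, 1.378]
force: [0.1, -0.1, -0.1]
width: 0.998
time_s: 6.88
ee_pos: [0.4552, 0.3338, 0.2541]
eef_rot: [-1.378, 1.089, 1.377]
force: [0.3, 0.3, -0.9]
width: 1.001
time_s: 7.3
ee_pos: [0.383, 0.4356, 0.2532]
eef_rot: [-1.382, 1.086, 1.385]
force: [1.4, -0.2, -0.8]
width: 0.998
top red [254 193  14  13 149] [260.40939597 198.89932886]
blue patch diff 1.913
side red [306 151  14  14 145] [312.62758621 157.06896552]
side blue [311 224  16  16 113] [318.01769912 231.0619469 ]
blue patch diff 3.111
dict_keys(['topred', 'sidered', 'sideblue'])
red (array([0.52959174, 0.20838729, 0.13665843]), np.float64(0.0012421643933774))
err mm [-5.40826178 -5.71271389]
7.4 [0.3865855  0.43180802 0.25312043] [ 1.09351195 -0.48425605  0.35048957] 0.9997128540834475
```

View pics/side6.png

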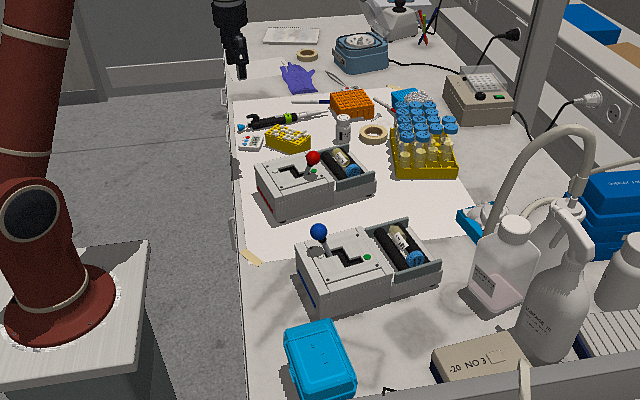

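View pics/top6.png

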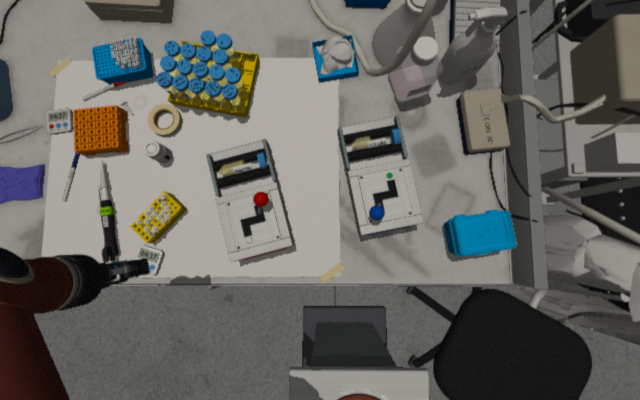

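The lever stands at the green-dot end, the estimated error is 6–10 mm against the 18 mm limit, and the arm is clear. Handing in.

```bash
python3 -c "
from bench import env
print(env.sign_off())"
```

```text
the job is handed in; nothing more can be done
None
```

I gripped the red knob and took it through all three legs of the gate. I then let go at the green-dot end, backed the arm away and handed the job in at about 7.4 s.

- **Red knob:** the last check, using both cameras, put it at (0.530, 0.208, 0.137) m, about 8 mm from the green-dot place I worked out. Other estimates of that place give 6 to 10 mm, all inside the 18 mm limit. The measured height was about 5 mm above the nominal 132 mm, as it also was at the start, so I put that down to the cameras.
- **Crosswise leg:** camera checks put the knob at both ends of this leg, within about 3 mm of each corner. I did not take a picture at its middle.
- **Blue knob:** it did not move in the side view, at pixel (318, 231) both before and after. My colour filter did not pick it up in the top view, but that part of the picture looked unchanged.
- **Robot:** the gripper was open and well clear. The wrist force I read during the job never went above about 9 N.

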